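# Fit the guard strip under the slide's lapped cover

### The arm

A 7-joint arm with a two-finger parallel gripper is mounted at the origin on the work surface. World frame = base frame: x ahead of the robot, y to its left, z up, the work surface at z = 0. Lengths are in m, angles in rad, forces in N, time in s.
With the tool pointing down it reaches from about 0.4 to 0.875 m from the base axis. Payload 19.3 kg.
Tool frame: the origin (TCP) lies on the centre line of the jaws, within the pads' length; the fingertips stand 14 mm ahead of it and the grasp point (between the pads) lies 5 mm behind it (bot.tip_extent is the distance from the TCP to the fingertips, in m); z points along the fingers, y is the line along which they close (so a half turn about z gives the same grasp; the last joint's range is limited). The gripper opens to 85 mm and grips with 20 to 120 N. Pads are 22 mm wide; open, the fingers measure 114 mm over their backs; the gripper's body (76 mm by 85 mm) begins 54 mm behind the grasp point. The pads swing forward as they close: fully open they stand 13 mm farther back than shut.
Start: joints at [1.231, 0.521, -0.036, 1.599, 0.021, 1.021, -0.113], TCP at [0.167, -0.602, 0.245] pointing down, gripper open.
Joint ranges: [-2.91, 2.91], [-0.3, 2.13], [-1.5, 1.42], [0.17, 2.43], [-1.26, 4.41], [0.16, 1.93], [-2.52, 2.52]. Speed limits (rad/s): [1.89, 1.89, 2.39, 2.39, 3.01, 3.01, 3.01].

### API

Orientations are given as [roll, pitch, yaw] about the fixed x, y, z axes, in that order (R = Rz(yaw) Ry(pitch) Rx(roll)).
In Python, from workcell import monitor, grab_frame, camera_model, bot gives the robot as it stands.
- The arm moves only by the tool move_arm, never from a script. Its argument "moves" is a list of rows, each a list of 4 numbers: the shift along the world's x, y, z in mm, then the turn about the world's z in rad. A call has 1 to 12 rows; each row is the pose to reach, as a shift and turn from the pose commanded when the call began; what a row does not reach only later rows make up. A row lasts 1/8 s, in which the tool goes at most 62.5 mm and 10.7 degrees, less where a joint would pass 70% of its speed; a pose out of reach is approached as far as the arm can. A call with a gripper value outside its range is refused whole. "gripper" is the opening, from 0 (shut) to 1 (fully open), set as the call begins (left out, the last holds). The fingers move at their own pace and stop on an object; "newtons" is the grip in N (left out, the last holds). Time passes only in rows, so rows that repeat a pose let the fingers close. It gives the time, the measured TCP pose, the force, the opening and the grip force at its end, in the units of the state.
- monitor.observe(): the state, without advancing time (a new reading comes with each control period).
- grab_frame(name): name is "scene" or "top" or "wrist"; returns the picture (480x640x3 uint8, blue, green, red); there is no depth.
- camera_model(name): a dict with "vfov" (degrees; the focal length in pixels is half the picture's height over the tangent of half this angle, whatever the lens; pixels are square), "cx", "cy" (the principal point, pixels), "k1" (the pictures are not rectified: a ray, as slopes to the right and down, at radius r is drawn at 1 + k1 r^2 times it, then the intrinsics apply), "R" (3x3) and "t" (3): a world point X has camera coordinates R X + t; the wrist camera has in their place "T_tool_cam" (4x4, takes a point from camera to tool coordinates, whose origin is the TCP and whose axes are the flange's). Camera axes: x right, y down, z forward; pixel columns grow to the right and rows downward; lengths in m; the calibration is good to about 2 mm. A picture is of the moment at which its call begins: read the wrist's pose just before it. camera_model takes no time and is no camera call.
- bot.job_done(): hands the job in; it is judged then, once.
The state is a dict: "clock": time; "qpos": joint angles; "qd": joint speeds; "joint_efforts": joint torques, N m; "position": TCP position; "tool_rot": TCP orientation; "force": force on the tool from outside, world axes, zero at the start; "moment": the same for the moment, N m; "grip_width": finger opening in m; "finger_force": force on a finger pad.
Only numpy, scipy, OpenCV 4.12 (cv2) and the standard library are available. Lean on these libraries where they do the work, as an engineer would, in place of code of your own. Each camera call takes 0.05 s, during which the arm holds its last target. There are 200 camera calls.

### The job

On the slide bed, knock the proud brass pin down flush with the mallet, then stand the mallet back on its black mat and let go of it. Take the aluminium guard strip by its red grip and slide its yellow-lined front edge along the bed in under the green lapped cover, centred and square on the bright track, until the yellow line is hidden, without lifting the cover. Finish still holding the strip pressed flat on the bed with a firm push of at least 10 N; do not let it go, and leave everything else on the bench alone.

Things in the scene. Friction and masses are not known exactly. Their poses are not given: they have to be found in the camera images.
- bed: Dark steel slide bed, fixed, 290 x 110 mm, flat top 30 mm above the bench. Origin on the bench directly under the cover's front edge, on the centre line; its x axis runs along the bed in under the cover, z up. Its top reaches from x = -165 to the cover; a bright ground track 66 mm wide marks the centre line. Under the cover a shoulder 6.5 mm high across the bed, at x = +44 mm, stops the strip.
- cover (a joint): Angle (rad) of the green lapped cover, a light hinged sheet (0.15 kg) 110 x 100 x 3 mm lying over the far end of the bed: 0 = lying closed, grows as its front edge is lifted (hinge 110 mm behind the edge). Closed, its underside is 7 mm above the bed's top; its front 12 mm are bent up so that the mouth is about 11 mm high. It counts as lifted above 0.06 rad.
- cover_edge (a point): Upper front edge of the green cover, middle: directly above the bed's origin.
- pin (a joint): Travel (m) of the brass pin, 12 mm thick, on the bed's centre line 75 mm before the cover's edge (bed x = -75 mm): 0 = standing 10 mm proud of the bed, 0.010 = flush. It moves down only under more than about 8 N and stays where it is left. It starts 7 to 10 mm proud.
- pin_top (a point): Centre of the brass pin's top face.
- mallet: Mallet (0.42 kg): red square head 44 x 44 mm, 70 mm tall with white faces, standing upright on its lower striking face. Origin at the centre of the lower face. The wooden handle, 24 mm wide and 26 mm high, runs level along the mallet's -x from x = -22 to -147 mm at 35 mm above the origin; it can be gripped across its width (along y).
- mat: Black rubber mat 200 (x) x 120 (y) x 4 mm, fixed on the bench; origin at the centre of its underside. The mallet stands on it.
- strip: Aluminium guard strip (about 0.28 kg) 150 (x) x 60 (y) x 4 mm lying on the bench; origin at the centre of its underside, x axis towards the front edge that is to be tucked. A groove 1.5 mm deep under its middle clears the flush pin. Yellow line 24 to 30 mm behind the front edge. Red grip block 50 (x) x 20 (y) mm on top, centred at x = -20 mm, its top 46 mm above the underside.
- strip_front (a point): Middle of the strip's front edge, at the underside (strip x = +75 mm).
- block_a: Black steel clamp block 80 x 50 x 50 mm, a bystander; origin under its centre.
- block_b: A second such block, a bystander.
- spacer: Steel spacer ring, 64 mm across, 20 mm high, a bystander.
- oil: White oil bottle, 56 mm across, 130 mm tall, a bystander.
- driver: Screwdriver with an orange handle, lying, a bystander.
- carton: Yellow carton 90 x 60 x 50 mm, a bystander.
Not all that is in view belongs to the job. What is shaped like the mallet but pink is not meant.

How it is judged:
On the way, in this order (a step that is already met when the one before it is completed fails the run):
1. the brass pin is knocked down flush (value of joint pin above 0.0085 m), for 0.1 s.
2. the mallet stands on its mat again, let go (x of mallet in the frame of mat between -0.1 and 0.1 m and y of mallet in the frame of mat between -0.06 and 0.06 m and height (world z) of mallet below 0.008 m and angle between mallet's own z axis and vertical below 0.1 rad and contact force between the fingers and mallet below 0.1 N and linear speed of mallet below 0.02 m/s), for 0.2 s.
3. the strip's front edge is tucked under the cover (x of strip_front in the frame of bed above 0.027 m and z of strip_front in the frame of bed between 0.025 and 0.034 m and y of strip_front in the frame of bed between -0.03 and 0.03 m), for 0.2 s.
At the end, for the whole second after the job is handed in: Pin flush within 1.5 mm; mallet upright on the mat, let go; strip flat (0.03 rad) on the bed, front edge 27 mm or more under the closed cover (below 0.03 rad), within 10 mm of the centre line and 0.1 rad of square, held by the fingers and pressed on the bed with over 8 N (x of strip_front in the frame of bed above 0.027 m and z of strip_front in the frame of bed between 0.0275 and 0.0325 m and y of strip_front in the frame of bed between -0.01 and 0.01 m and angle between the x axis of strip and the x axis of bed, either way round below 0.1 rad and angle between strip's own z axis and vertical below 0.03 rad and contact force between strip and bed above 8 N and contact force between the fingers and strip above 3 N and linear speed of strip below 0.01 m/s and value of joint cover below 0.03 rad and value of joint pin above 0.0085 m and x of mallet in the frame of mat between -0.1 and 0.1 m and y of mallet in the frame of mat between -0.06 and 0.06 m and height (world z) of mallet below 0.008 m and angle between mallet's own z axis and vertical below 0.1 rad); the arm keeps its last pose, push and grip.
It fails at once if the cover is lifted (value of joint cover above 0.06 rad).
It fails at once if the pin is pushed by the fingers instead of the mallet (contact force between the fingers and pin above 1 N).
It fails at once if the pin is pushed down with the strip (contact force between strip and pin above 3 N and value of joint pin below 0.0085 m).
It fails at once if a bystander is disturbed (distance of any of block_a, block_b, spacer, oil, driver, carton from where it was at the start of the episode above 0.02 m).
It also fails if it takes over 64 s, if anything falls off the work surface, if the arm or the gripper's body presses on something with over 40 N, if the wrist force passes 120 N, or if a joint passes its speed limit or range.

## Working session

There is one attempt and no reset: what is moved stays moved. The work goes in short steps, Python scripts to look and compute and a tool call to move; the robot and the scene stay as the last step left them, time stands still between calls to the robot, and variables do not carry over. Pictures are saved under pics/ and viewed, at most 13 in all, crops included, and the job is handed in when it is done.

Besides the shell and the picture viewer there is one more tool, called after "Emit:" by a JSON object that holds its "method" and its "body", one argument or row to a line. move_arm: Moves the arm, as the interface text tells. Its arguments: {"type":"object","properties":{"moves":{"type":"array","items":{"type":"array","items":{"type":"number"}}},"gripper":{"type":"number"},"newtons":{"type":"number"}},"required":["moves"]}

```bash
mkdir -p pics
cat > h.py <<'E'
import numpy as np, cv2
from workcell import monitor, grab_frame, camera_model, bot
def K(c):
    f=240/np.tan(np.radians(c["vfov"])/2); return np.array([[f,0,c["cx"]],[0,f,c["cy"]],[0,0,1]]), np.array([c["k1"],0,0,0.])
def ray(name,px,R=None,t=None):
    c=camera_model(name); k,d=K(c)
    n=cv2.undistortPoints(np.array(px,float).reshape(-1,1,2),k,d).reshape(-1,2)
    if R is None: R,t=np.array(c["R"]),np.array(c["t"])
    return -R.T@t, np.c_[n,np.ones(len(n))]@R
def onz(name,px,z):
    o,r=ray(name,px); z=np.broadcast_to(z,len(r))
    return o+r*((z-o[2])/r[:,2])[:,None]
def proj(name,X):
    c=camera_model(name); k,d=K(c)
    return cv2.projectPoints(np.array(X,float).reshape(-1,3),cv2.Rodrigues(np.array(c["R"]))[0],np.array(c["t"]),k,d)[0].reshape(-1,2)
E
python3 - <<'E'
from h import *
for n in("scene","top"):
    cv2.imwrite(f"pics/{n}0.png",grab_frame(n))
    c=camera_model(n); print(n,c["vfov"],c["k1"],-np.array(c["R"]).T@np.array(c["t"]),np.round(c["R"],2).tolist())
print(monitor.observe())
E
```

```text
scene 46.60712365965226 0.0054178022594432535 [1.31002829 0.28620892 1.25461505] [[-0.32, 0.95, 0.0], [0.76, 0.26, -0.6], [-0.57, -0.19, -0.8]]
top 47.88317450142087 -0.031173046862118862 [0.33533306 0.01146349 1.62467497] [[-0.01, -1.0, -0.0], [-1.0, 0.01, -0.09], [0.09, 0.0, -1.0]]
{'clock': 0.1, 'qpos': array([ 1.23081119,  0.52195716, -0.0363432 ,  1.59992172,  0.02117578,
        1.02110148, -0.11280068]), 'qd': array([ 0.00097595, -0.00021671, -0.0002887 , -0.00122133, -0.00144227,
       -0.00119935, -0.00070459]), 'joint_efforts': array([ 6.48585730e-03, -9.28494716e+01,  1.98554769e+00, -3.70534766e+01,
        1.81955541e-02,  5.36256703e-03,  3.90506068e-05]), 'position': array([ 0.16648843, -0.6021308 ,  0.24479186]), 'tool_rot': array([-3.14058942e+00,  4.10624437e-05,  2.69773977e-01]), 'force': array([-0.43173551,  0.48880385,  0.37445481]), 'moment': array([0.05637783, 0.04492067, 0.05200869]), 'finger_force': 0.0, 'grip_width': 0.0852168256953205}
```

View pics/top0.png

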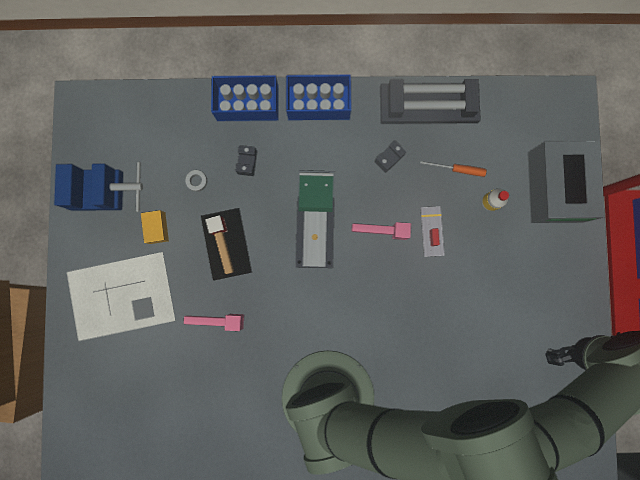

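View pics/scene0.png

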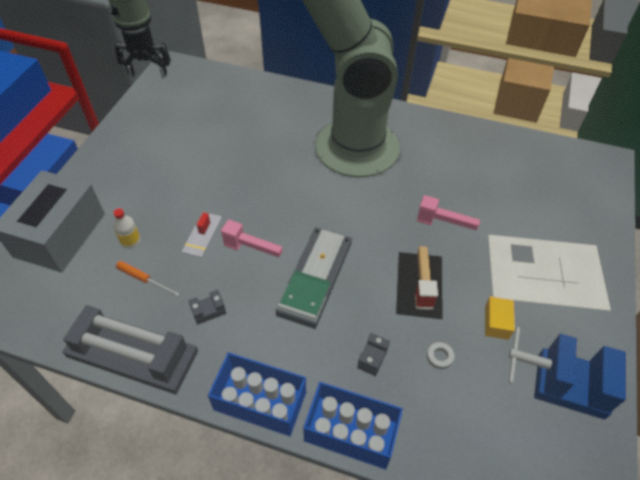

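Candidates for the mallet in top view: the red/white head with wooden handle on the black mat at (216,225), pink mallets at (402,230) and (234,322). I choose the one on the mat. The strip is at (432,232) with its yellow line towards the top, and the pin is at (314,237). Next is a close crop to check.

Run:
```python
from h import *
t=cv2.imread("pics/top0.png")
a=cv2.resize(t[160:290,190:455],None,fx=3,fy=3,interpolation=cv2.INTER_CUBIC)
cv2.imwrite("pics/crop0.png",a)
```

```text
(no output)
```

View pics/crop0.png

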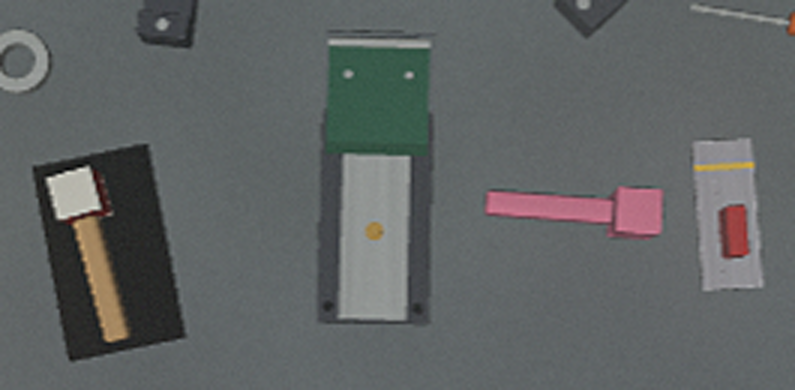

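Run:
```python
from h import *
def P(l,z): 
    l=(np.array(l,float)+.5)/3-.5+[190,160]; return np.round(onz("top",l,z)*1000,1)
np.set_printoptions(suppress=True)
m=P([(34,167),(148,145),(186,338),(70,360)],.004);print("mat",m.tolist(),m.mean(0))
m=P([(47,178),(96,166),(104,210),(57,220)],.074);print("head",m.tolist(),m.mean(0))
m=P([(88,218),(116,342)],.052);print("handle",m.tolist())
print("bed",P([(319,322),(429,324),(340,319),(408,319),(343,154),(411,154)],.03).tolist(),"cover edge",P([(326,152),(428,152)],.041).tolist(),"pin",P([(374,231)],.038))
m=P([(694,143),(750,139),(763,286),(703,291)],.004);print("strip",m.tolist(),m.mean(0))
print("grip",P([(722,207),(745,205),(749,254),(727,257)],.046).tolist())
c=camera_model("wrist");print(c)
```

```text
mat [[540.2, 378.2, 4.0], [561.4, 263.0, 4.0], [366.8, 224.0, 4.0], [345.8, 339.9, 4.0]] [453.55  301.275   4.   ]
head [[520.5, 349.6, 74.0], [531.7, 302.3, 74.0], [489.0, 294.2, 74.0], [479.7, 339.5, 74.0]] [505.225 321.4    74.   ]
handle [[483.4, 313.8, 52.0], [362.5, 285.6, 52.0]]
bed [[380.9, 89.8, 30.0], [378.0, -18.2, 30.0], [383.7, 69.2, 30.0], [383.1, 2.4, 30.0], [547.0, 65.3, 30.0], [546.4, -2.2, 30.0]] cover edge [[547.7, 81.6, 41.0], [546.7, -18.8, 41.0]] pin [[469.4  35.   38. ]]
strip [[558.4, -287.8, 4.0], [562.0, -344.5, 4.0], [413.6, -353.2, 4.0], [409.1, -293.0, 4.0]] [ 485.775 -319.625    4.   ]
grip [[489.3, -305.9, 46.0], [491.0, -328.5, 46.0], [442.9, -331.0, 46.0], [440.2, -309.4, 46.0]]
{'vfov': 64.18104878388982, 'cx': 317.71673048663104, 'cy': 240.23603816080077, 'k1': 0.014609779577838721, 'T_tool_cam': array([[ 0.00030768, -0.96423044, -0.2650652 ,  0.06695811],
       [ 0.99999987,  0.0004036 , -0.0003074 ,  0.00047839],
       [ 0.00040339, -0.26506507,  0.96423044, -0.12796772],
       [ 0.        ,  0.        ,  0.        ,  1.        ]])}
```

Emit:
{"method": "move_arm", "body": {
  "moves": [
    [30,52,0,0],
    [60,104,0,0],
    [90,156,0,0],
    [120,208,0,0],
    [150,260,0,0],
    [180,312,0,0],
    [208,366,0,0],
    [236,420,0,0],
    [262,474,0,0],
    [288,526,0,0],
    [312,580,0,0],
    [335,632,0,0]
  ],
  "gripper": 1,
  "newtons": 100
}}

```text
clock: 1.6
position: [0.502, 0.0315, 0.2452]
tool_rot: [3.142, 0.0, 0.27]
force: [0.8, -0.8, 0.1]
grip_width: 0.0854
finger_force: 0.0
```

```bash
cat >> h.py <<'E'
def wsnap(fn):
    from scipy.spatial.transform import Rotation as Ro
    s=monitor.observe(); im=grab_frame("wrist"); cv2.imwrite(fn,im)
    T=np.eye(4);T[:3,:3]=Ro.from_euler("xyz",s["tool_rot"]).as_matrix();T[:3,3]=s["position"]
    W=np.linalg.inv(T@np.array(camera_model("wrist")["T_tool_cam"])); np.save(fn+".npy",W); return s
def W(fn,px,z):
    M=np.load(fn+".npy"); o,r=ray("wrist",px,M[:3,:3],M[:3,3]); z=np.broadcast_to(z,len(r))
    return np.round(1000*(o+r*((z-o[2])/r[:,2])[:,None]),1)
E
python3 - <<'E'
from h import *
s=wsnap("pics/w1.png");print(s["position"],s["tool_rot"],s["qpos"],s["clock"],s["force"])
E
```

```text
[0.5020369  0.03146849 0.24521761] [3.14157050e+00 7.65276946e-05 2.69749829e-01] [ 0.09223981  0.3446317  -0.34497288  1.90276239  0.14433434  0.91818342
 -1.62298557] 1.6 [ 0.75339417 -0.77712616  0.11255041]
```

View pics/w1.png

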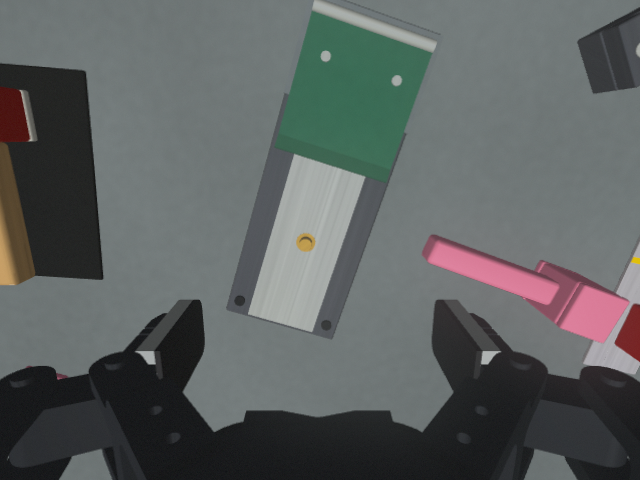

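Run:
```python
from h import *
f="pics/w1.png"
print("pin",W(f,[(305,241)],.038).tolist(),"track",W(f,[(249,315),(315,332),(295,153),(366,175)],.03).tolist())
print("bed",W(f,[(228,309),(332,338)],.03).tolist(),"edge",W(f,[(275,150),(387,181)],.042).tolist())
print(camera_model("top")["cx"])
```

```text
pin [[474.1, 35.3, 38.0]] track [[384.4, 68.5, 30.0], [383.8, 1.2, 30.0], [546.7, 64.1, 30.0], [545.0, -1.5, 30.0]]
bed [[385.2, 89.7, 30.0], [381.9, -17.0, 30.0]] edge [[545.3, 80.4, 42.0], [545.7, -18.6, 42.0]]
320.05052229267693
```

Emit:
{"method": "move_arm", "body": {
  "moves": [
    [-4,60,0,0],
    [-10,118,0,0],
    [-20,176,0,-0.02],
    [-30,230,0,-0.04],
    [-40,280,0,-0.05],
    [-40,280,0,-0.05]
  ]
}}

```text
clock: 2.4
position: [0.4597, 0.3134, 0.245]
tool_rot: [-3.14, 0.001, 0.225]
force: [0.3, -1.2, -0.3]
grip_width: 0.0856
finger_force: 0.0
```

Run:
```python
from h import *
s=wsnap("pics/w2.png");print(s["position"],s["tool_rot"],s["qpos"],s["clock"],s["force"])
```

```text
[0.45972892 0.3134364  0.24496595] [-3.13999026e+00  7.47189485e-04  2.25133255e-01] [-0.40147626  0.437195   -0.40972989  1.76843254  0.20271573  0.97760213
 -2.23635848] 2.4 [ 0.25205046 -1.19062993 -0.34673288]
```

View pics/w2.png

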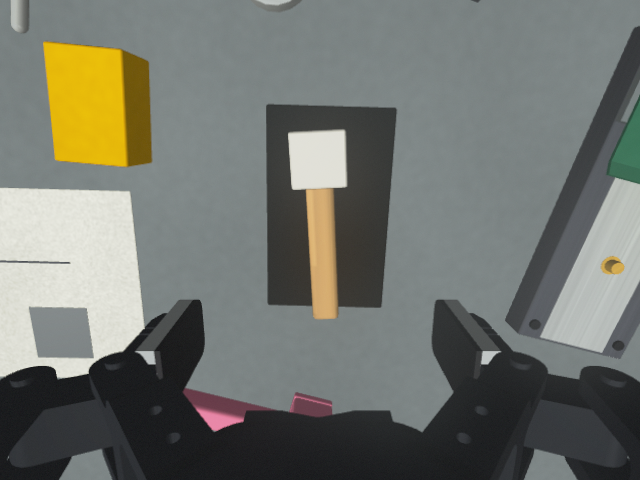

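Run:
```python
from h import *
f="pics/w2.png"
h=W(f,[(289,132),(346,130),(347,187),(293,190)],.074);print(h.tolist(),h.mean(0))
print(W(f,[(307,189),(333,189),(314,318),(338,318)],.052).tolist(),"mat",W(f,[(267,105),(396,108),(381,307),(268,304)],.004).mean(0))
```

```text
[[522.1, 349.8, 74.0], [533.1, 308.4, 74.0], [491.9, 297.3, 74.0], [480.2, 337.8, 74.0]] [506.825 323.325  74.   ]
[[480.3, 327.3, 52.0], [485.2, 306.1, 52.0], [365.7, 295.3, 52.0], [370.7, 273.8, 52.0]] mat [455.125 302.3     4.   ]
```

Emit:
{"method": "move_arm", "body": {
  "moves": [
    [1,1,-50,0.045],
    [1,1,-100,0.045],
    [1,1,-150,0.045],
    [1,1,-190,0.045],
    [1,1,-208,0.045],
    [1,1,-210,0.045],
    [1,1,-210,0.045]
  ]
}}

```text
clock: 3.32
position: [0.4633, 0.3108, 0.0365]
tool_rot: [-3.141, -0.002, 0.264]
force: [0.4, 0.7, -0.9]
grip_width: 0.0851
finger_force: 0.0
```

Emit:
{"method": "move_arm", "body": {
  "moves": [
    [0,0,0,0],
    [0,0,0,0],
    [0,0,0,0],
    [0,0,0,0],
    [0,0,0,0],
    [0,0,0,0]
  ],
  "gripper": 0,
  "newtons": 110
}}

```text
clock: 4.08
position: [0.4627, 0.3109, 0.0358]
tool_rot: [-3.141, -0.001, 0.265]
force: [-1.8, -0.0, 8.9]
grip_width: 0.0225
finger_force: 106.8
```

Emit:
{"method": "move_arm", "body": {
  "moves": [
    [0,0,20,0],
    [0,0,55,0],
    [0,0,80,0],
    [-2,-40,80,0.1],
    [-4,-90,80,0.25],
    [-6,-140,80,0.4],
    [-9,-190,80,0.55],
    [-12,-240,80,0.7],
    [-14,-285,80,0.735],
    [-16,-310,80,0.735],
    [-16,-314,80,0.735],
    [-16,-314,80,0.735]
  ]
}}

```text
clock: 5.58
position: [0.4465, -0.0031, 0.1153]
tool_rot: [-3.141, -0.0, 1.0]
force: [1.4, 0.6, -4.2]
grip_width: 0.0222
finger_force: 108.3
```

Run:
```python
from h import *
s=wsnap("pics/w3.png");print(s["position"],s["tool_rot"],s["qpos"],s["clock"],s["force"],s["grip_width"])
a=cv2.resize(grab_frame("scene")[180:340,220:460],None,fx=2.1,fy=2.1)
b=cv2.resize(cv2.imread("pics/w3.png")[:300],None,fx=.78,fy=.78)
c=np.zeros((a.shape[0]+b.shape[0],max(a.shape[1],b.shape[1]),3),np.uint8);c[:a.shape[0],:a.shape[1]]=a;c[a.shape[0]:,:b.shape[1]]=b
cv2.imwrite("pics/c3.png",c)
```

```text
[ 0.44654847 -0.00308956  0.11526693] [-3.14136205e+00 -1.51883607e-04  9.99579874e-01] [ 0.31839161  0.50775639 -0.56716687  2.14369242  0.47127809  0.612318
 -1.15582027] 5.575 [ 1.36909523  0.63747119 -4.24534324] 0.022186897024944467
```

View pics/c3.png

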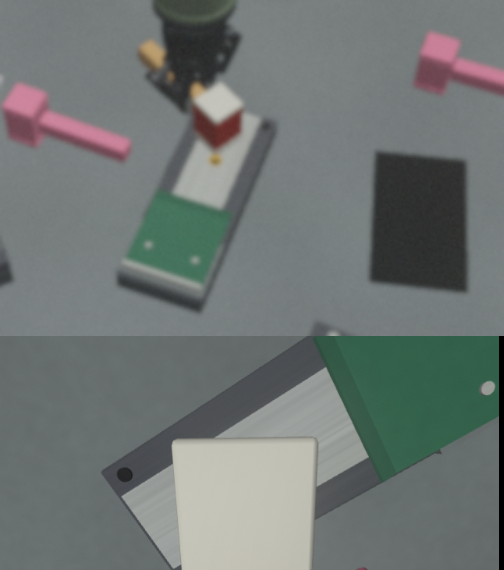

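Run:
```python
from h import *
h=W("pics/w3.png",[(222,133),(406,131)],.1535);print(h)
d=np.array([np.cos(1),np.sin(1)]);print(h.mean(0)[:2]-22*d)
```

```text
[[464.8  64.9 153.5]
 [500.   42.9 153.5]]
[470.51334927  35.38763833]
```

Emit:
{"method": "move_arm", "body": {
  "moves": [
    [0,0,-25,0],
    [0,0,-40,0],
    [0,0,-45,0],
    [0,0,-47,0],
    [0,0,-49,0],
    [0,0,-51,0],
    [0,0,-53,0],
    [0,0,-54,0],
    [0,0,-54,0]
  ]
}}

```text
clock: 6.8
position: [0.4466, -0.003, 0.0619]
tool_rot: [3.141, -0.0, 1.0]
force: [-4.4, 1.7, 2.5]
grip_width: 0.0226
finger_force: 109.6
```

Emit:
{"method": "move_arm", "body": {
  "moves": [
    [0,0,-1,0],
    [0,0,-2,0],
    [0,0,-3,0],
    [0,0,-3,0]
  ]
}}

```text
clock: 7.3
position: [0.4463, -0.0039, 0.06]
tool_rot: [3.14, 0.002, 1.0]
force: [-18.6, -5.3, 49.0]
grip_width: 0.0226
finger_force: 117.8
```

Emit:
{"method": "move_arm", "body": {
  "moves": [
    [0,0,3,0],
    [0,0,25,0],
    [0,0,55,0],
    [-5,50,60,0],
    [0,100,60,-0.15],
    [0,100,60,-0.15],
    [0,100,60,-0.15]
  ]
}}

```text
clock: 8.18
position: [0.4465, 0.0965, 0.1185]
tool_rot: [3.141, 0.0, 0.851]
force: [-0.3, -0.1, -3.8]
grip_width: 0.0229
finger_force: 109.9
```

Run:
```python
from h import *
s=wsnap("pics/w4.png");print(s["position"],s["tool_rot"],s["qpos"],s["clock"],s["force"],s["grip_width"])
a=cv2.resize(grab_frame("scene")[170:330,260:450],None,fx=3,fy=3,interpolation=cv2.INTER_CUBIC)
cv2.imwrite("pics/c4.png",a)
```

```text
[0.44653888 0.09649918 0.11847052] [3.14131562e+00 1.55477045e-04 8.51350747e-01] [ 0.07541068  0.50802146 -0.53678528  2.1180755   0.44036963  0.62399951
 -1.48876002] 8.175 [-0.25819142 -0.06815262 -3.83964462] 0.022903295143861902
```

View pics/c4.png

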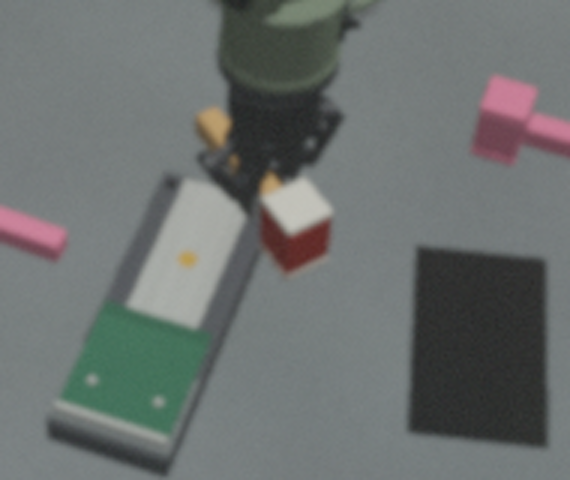

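Emit:
{"method": "move_arm", "body": {
  "moves": [
    [3,45,0,-0.15],
    [8,95,0,-0.3],
    [12,145,0,-0.45],
    [16,190,0,-0.58],
    [17,214,0,-0.58],
    [17,214,-30,-0.58],
    [17,214,-60,-0.58],
    [17,214,-75,-0.58],
    [17,214,-79,-0.58],
    [17,214,-81,-0.58],
    [17,214,-82,-0.58]
  ]
}}

```text
clock: 9.65
position: [0.464, 0.3107, 0.037]
tool_rot: [-3.141, -0.001, 0.27]
force: [0.6, 1.2, -4.3]
grip_width: 0.0224
finger_force: 109.7
```

Emit:
{"method": "move_arm", "body": {
  "moves": [
    [0,0,-1,0],
    [0,0,-1.5,0],
    [0,0,-2,0],
    [0,0,-2,0]
  ]
}}

```text
clock: 10.15
position: [0.4636, 0.3107, 0.0346]
tool_rot: [-3.142, -0.0, 0.27]
force: [-1.6, -0.9, 3.7]
grip_width: 0.0224
finger_force: 111.3
```

Emit:
{"method": "move_arm", "body": {
  "moves": [
    [0,0,0,0],
    [0,0,0,0],
    [0,0,0,0],
    [0,0,0,0],
    [0,0,0,0]
  ],
  "gripper": 1
}}

```text
clock: 10.78
position: [0.4636, 0.3106, 0.0343]
tool_rot: [-3.142, -0.0, 0.27]
force: [0.3, 0.2, -0.2]
grip_width: 0.0856
finger_force: 0.0
```

Emit:
{"method": "move_arm", "body": {
  "moves": [
    [0,0,10,0],
    [0,0,40,0],
    [0,0,90,0],
    [0,0,140,0],
    [0,0,190,0],
    [0,0,210,0],
    [0,0,210,0]
  ]
}}

```text
clock: 11.65
position: [0.464, 0.3109, 0.2463]
tool_rot: [-3.141, -0.003, 0.27]
force: [-0.3, 0.2, 0.3]
grip_width: 0.0851
finger_force: 0.0
```

Run:
```python
from h import *
s=wsnap("pics/w5.png");print(s["position"],s["tool_rot"],s["clock"],s["force"],s["grip_width"])
```

```text
[0.46396836 0.31089541 0.24631287] [-3.14075881e+00 -2.99103288e-03  2.69631881e-01] 11.65 [-0.29724098  0.21968677  0.3184462 ] 0.08510907929852914
```

View pics/w5.png

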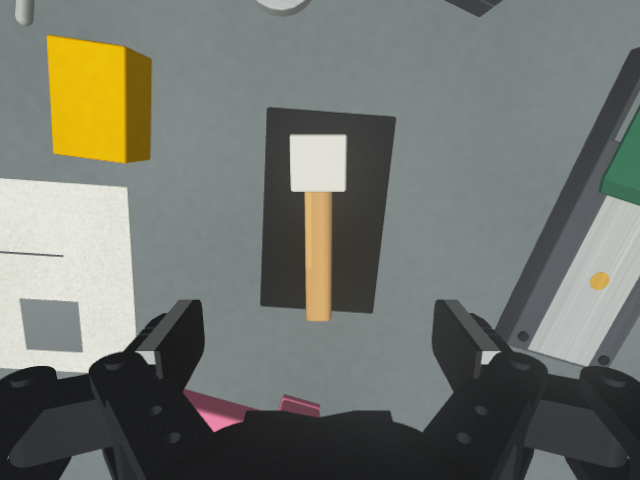

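The mallet stands upright on the mat (head at (318,163)) and the pin looks flush (599,281). Next, the strip.

Emit:
{"method": "move_arm", "body": {
  "moves": [
    [5,-55,0,0],
    [15,-113,0,0],
    [20,-170,0,0],
    [20,-230,0,-0.05],
    [20,-290,0,-0.1],
    [20,-350,0,-0.15],
    [18,-410,0,-0.2],
    [14,-470,0,-0.225],
    [8,-528,0,-0.225],
    [3,-580,0,-0.225],
    [2,-630,0,-0.225],
    [2,-630,0,-0.225]
  ]
}}

```text
clock: 13.2
position: [0.4639, -0.3228, 0.2428]
tool_rot: [-3.141, 0.002, 0.04]
force: [-0.1, 1.0, -0.0]
grip_width: 0.0855
finger_force: 0.0
```

Run:
```python
from h import *
s=wsnap("pics/w6.png");print(s["position"],s["tool_rot"],s["qpos"],s["clock"],s["force"],s["grip_width"])
```

```text
[ 0.463902   -0.32276185  0.24278733] [-3.14142828e+00  2.21672989e-03  3.98538109e-02] [ 0.63985413  0.43453558 -0.18718168  1.75566828  0.09676998  0.96230255
 -1.11681755] 13.2 [-0.07908357  1.04411679 -0.02018116] 0.08552675279592074
```

View pics/w6.png

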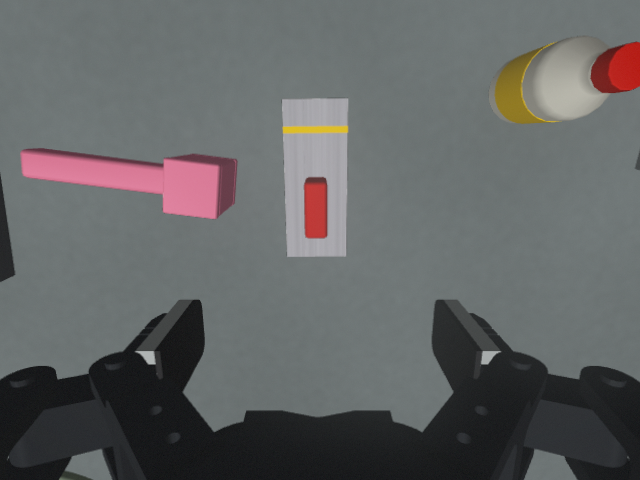

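Run:
```python
from h import *
f="pics/w6.png"
h=W(f,[(282,99),(348,98),(346,257),(287,257)],.004);print(h.tolist(),h.mean(0))
h=W(f,[(306,178),(327,178),(326,238),(305,238)],.046);print(h.tolist(),h.mean(0))
```

```text
[[560.1, -287.0, 4.0], [563.3, -346.3, 4.0], [413.3, -353.6, 4.0], [410.9, -294.3, 4.0]] [ 486.9 -320.3    4. ]
[[495.2, -312.0, 46.0], [495.9, -329.6, 46.0], [443.6, -331.2, 46.0], [442.8, -312.8, 46.0]] [ 469.375 -321.4     46.   ]
```

Emit:
{"method": "move_arm", "body": {
  "moves": [
    [2,-2,-40,0.005],
    [2,-2,-90,0.005],
    [2,-2,-140,0.005],
    [2,-2,-185,0.005],
    [2,-2,-210,0.005],
    [2,-2,-218,0.005],
    [2,-2,-218,0.005]
  ],
  "gripper": 0.55
}}

```text
clock: 14.12
position: [0.4677, -0.3208, 0.0264]
tool_rot: [-3.141, 0.0, 0.051]
force: [-0.2, 0.6, 0.4]
grip_width: 0.0471
finger_force: 0.0
```

Emit:
{"method": "move_arm", "body": {
  "moves": [
    [0,0,0,0],
    [0,0,0,0],
    [0,0,0,0],
    [0,0,0,0],
    [0,0,0,0],
    [0,0,0,0]
  ],
  "gripper": 0,
  "newtons": 115
}}

```text
clock: 14.88
position: [0.4681, -0.3216, 0.0277]
tool_rot: [3.141, -0.001, 0.05]
force: [-1.7, 2.5, 12.4]
grip_width: 0.0186
finger_force: 113.6
```

Emit:
{"method": "move_arm", "body": {
  "moves": [
    [0,0,15,0],
    [0,0,50,0],
    [0,0,90,0],
    [0,45,95,0],
    [0,100,95,-0.01],
    [0,155,95,-0.03],
    [-5,210,95,-0.05],
    [-12,260,95,-0.073],
    [-22,310,95,-0.073],
    [-30,345,95,-0.073],
    [-31,355,95,-0.073],
    [-31,355,95,-0.073]
  ]
}}

```text
clock: 16.38
position: [0.4369, 0.0337, 0.1219]
tool_rot: [-3.142, -0.001, -0.022]
force: [0.0, -0.5, -3.7]
grip_width: 0.0184
finger_force: 112.8
```

Run:
```python
from h import *
s=wsnap("pics/w7.png");print(s["position"],s["tool_rot"],s["qpos"],s["clock"],s["force"],s["grip_width"])
a=cv2.resize(cv2.imread("pics/w7.png"),None,fx=.75,fy=.75)[:300]
b=cv2.resize(grab_frame("top")[160:290,260:380],None,fx=2.3,fy=2.3,interpolation=cv2.INTER_CUBIC)[:300]
cv2.imwrite("pics/c7.png",np.hstack([a[:b.shape[0]],b])); print(a.shape,b.shape)
```

```text
[0.43687286 0.03372316 0.12194033] [-3.14155429e+00 -9.92487797e-04 -2.24037949e-02] [-0.0886888   0.43777997 -0.15561812  2.17654055  0.12972783  0.53464121
 -1.93475842] 16.375 [ 0.02443207 -0.52777562 -3.72321371] 0.01844463843663223
(300, 480, 3) (299, 276, 3)
```

View pics/c7.png

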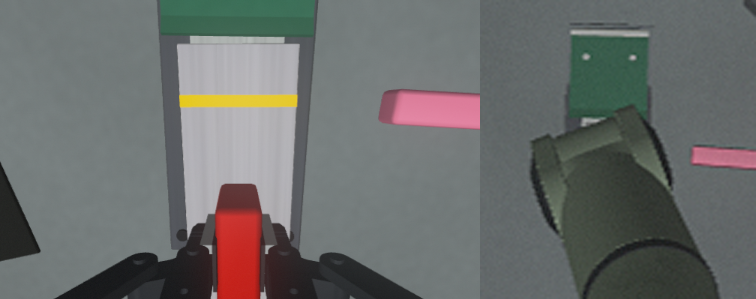

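Run:
```python
from h import *
f="pics/w7.png"
print("front",W(f,[(237,58.7),(398.7,58.7)],.098).tolist(),"yel",W(f,[(240,134),(397,134)],.098).tolist())
print("track",W(f,[(253,49),(380,49)],.03).tolist(),"cov",W(f,[(212,47.5),(422,48)],.042).tolist(), "bed",W(f,[(228,331),(401,331)],.03).tolist())
```

```text
front [[531.2, 60.5, 98.0], [529.9, 1.8, 98.0]] yel [[504.9, 61.5, 98.0], [503.6, 1.5, 98.0]]
track [[547.9, 64.7, 30.0], [546.4, -1.7, 30.0]] cov [[546.5, 83.0, 42.0], [544.0, -20.5, 42.0]] bed [[385.0, 91.6, 30.0], [382.6, -18.5, 30.0]]
```

Emit:
{"method": "move_arm", "body": {
  "moves": [
    [0,0,-30,0],
    [0,0,-55,0],
    [0,0,-61,0],
    [0,0,-63,0],
    [0,0,-64,0],
    [0,0,-64,0]
  ]
}}

```text
clock: 17.23
position: [0.4369, 0.0335, 0.0578]
tool_rot: [-3.141, -0.001, -0.023]
force: [1.0, 0.4, -3.2]
grip_width: 0.0185
finger_force: 112.9
```

Emit:
{"method": "move_arm", "body": {
  "moves": [
    [0,0,-0.5,0],
    [0,0,-1,0],
    [0,0,-1,0]
  ]
}}

```text
clock: 17.6
position: [0.4369, 0.0336, 0.0576]
tool_rot: [3.142, -0.001, -0.023]
force: [-8.2, 0.3, 33.8]
grip_width: 0.0186
finger_force: 118.6
```

Emit:
{"method": "move_arm", "body": {
  "moves": [
    [0,0,0.6,0],
    [4,-0.1,0.6,0],
    [9,-0.2,0.6,0],
    [14,-0.3,0.6,0],
    [20,-0.5,0.6,0],
    [25,-0.6,0.6,0],
    [25,-0.6,0.6,0]
  ]
}}

```text
clock: 18.48
position: [0.4575, 0.0325, 0.0576]
tool_rot: [3.14, 0.007, -0.023]
force: [-34.6, 1.2, 49.9]
grip_width: 0.019
finger_force: 120.7
```

Emit:
{"method": "move_arm", "body": {
  "moves": [
    [0,0,0.5,0],
    [0,0,1,0],
    [0,0,1,0]
  ]
}}

```text
clock: 18.85
position: [0.4618, 0.0331, 0.058]
tool_rot: [-3.141, -0.0, -0.023]
force: [-0.5, 0.1, -3.5]
grip_width: 0.0186
finger_force: 113.0
```

Run:
```python
from h import *
s=wsnap("pics/w8.png");print(s["position"],s["tool_rot"],s["clock"],s["force"],s["moment"])
im=cv2.imread("pics/w8.png")
cv2.imwrite("pics/c8.png",cv2.resize(im[0:240,180:460],None,fx=2.4,fy=2.4))
```

```text
[0.46181249 0.03308262 0.05795874] [-3.14143773e+00 -4.03535547e-04 -2.31740377e-02] 18.85 [-0.49311943  0.05526047 -3.45604986] [-0.00358947  0.02667146 -0.01520158]
```

View pics/c8.png

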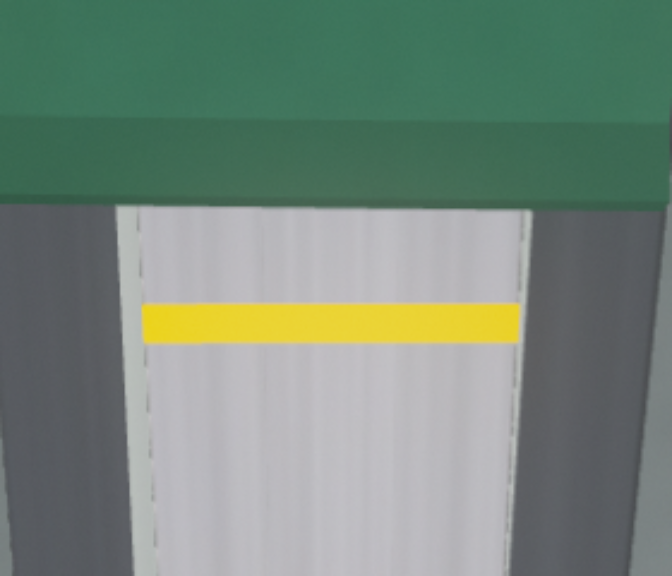

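The strip is entering the mouth flat, with the yellow line about 15 mm short of the edge, and it sits ~1 mm right of centre. The snag was only friction from pressing.

Emit:
{"method": "move_arm", "body": {
  "moves": [
    [4,0.2,0,0],
    [8,0.4,0,0],
    [12,0.5,0,0],
    [16,0.5,0,0],
    [20,0.5,0,0],
    [24,0.5,0,0],
    [26,0.4,0,0],
    [26,0.4,0,0]
  ]
}}

```text
clock: 19.9
position: [0.4876, 0.0334, 0.0579]
tool_rot: [3.142, 0.0, -0.023]
force: [-0.7, 0.3, -3.4]
grip_width: 0.0186
finger_force: 113.0
```

Emit:
{"method": "move_arm", "body": {
  "moves": [
    [0,0,-0.4,0],
    [0,0,-0.7,0],
    [0,0,-0.7,0]
  ]
}}

```text
clock: 20.27
position: [0.4875, 0.0334, 0.0576]
tool_rot: [3.142, -0.0, -0.023]
force: [-3.1, -0.4, 10.8]
grip_width: 0.0188
finger_force: 115.2
```

Run:
```python
from h import *
s=wsnap("pics/w9.png");print(s["position"],s["tool_rot"],s["clock"],s["force"],s["moment"])
im=cv2.imread("pics/w9.png")
a=cv2.resize(im[0:240,180:460],None,fx=1.5,fy=1.5);b=cv2.resize(grab_frame("scene")[210:335,260:390],None,fx=2.88,fy=2.88)
cv2.imwrite("pics/c9.png",np.hstack([a,b[:360]]))
```

```text
[0.48752418 0.03339167 0.0576459 ] [ 3.14153969e+00 -2.89323690e-04 -2.33302639e-02] 20.275 [-3.08397896 -0.40997453 10.78393041] [-0.0888659   0.58898996 -0.052093  ]
```

View pics/c9.png

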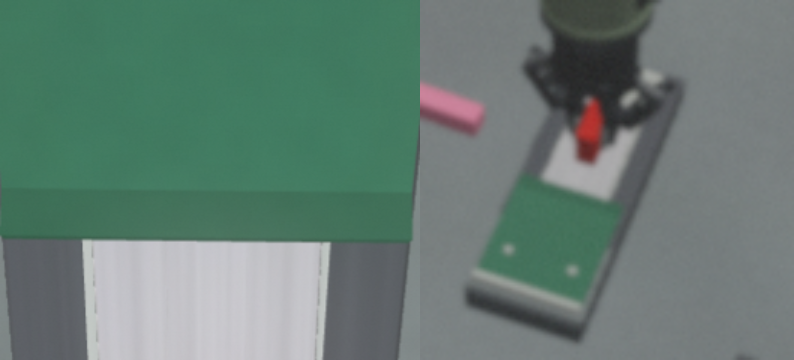

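The yellow line is hidden, the cover is closed and the strip is centred. I'll press slightly firmer and settle.

Emit:
{"method": "move_arm", "body": {
  "moves": [
    [0,0,-0.2,0],
    [0,0,-0.2,0],
    [0,0,-0.2,0],
    [0,0,-0.2,0],
    [0,0,-0.2,0],
    [0,0,-0.2,0]
  ]
}}

```text
clock: 21.12
position: [0.4875, 0.0334, 0.0576]
tool_rot: [3.142, -0.0, -0.023]
force: [-5.7, -0.9, 16.7]
grip_width: 0.0187
finger_force: 115.8
```

Run:
```python
from h import *
s=monitor.observe();print(s["position"],s["tool_rot"],s["force"],s["qd"].max())
if 12<s["force"][2]<45: print(bot.job_done())
```

```text
[0.48752206 0.03341431 0.05763263] [ 3.14151157e+00 -3.56678252e-04 -2.32435691e-02] [-5.71353396 -0.87650589 16.72691283] 0.0007580421208539971
the job is handed in; nothing more can be done
None
```

Job handed in at about 21 s, with no verdict returned: by the images and force readings, the pin is flush, the mallet is back on its mat and released, and the strip is under the closed cover with its yellow line hidden, held with about 17 N measured push.

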